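# Swap the battery packs at the repair table's charger

## Robot

A 7-joint arm with a two-finger parallel gripper is mounted at the origin on the work surface. World frame = base frame: x ahead of the robot, y to its left, z up, the work surface at z = 0. Lengths are in m, angles in rad, forces in N, time in s.
With the tool pointing down it reaches from about 0.4 to 0.85 m from the base axis. Payload 10.4 kg.
Tool frame: the origin (TCP) lies between the finger pads; the fingertips stand tips_ahead ahead of it and the grasp point (between the pads) lies 11 mm behind it (tips_ahead is the distance from the TCP to the fingertips, in m); z points along the fingers, x is the direction in which the jaws open and shut, and the axes are right-handed (so a half turn about z gives the same grasp; the last joint's range is limited). The gripper opens to 87 mm and grips with 3 to 60 N. Pads are 19 mm wide; open, the fingers measure 117 mm over their backs; the gripper's body (75 mm by 190 mm) begins 51 mm behind the grasp point.
Start: joints at [1.283, 0.332, -0.065, 1.46, 0.022, 1.35, -0.088], TCP at [0.164, -0.603, 0.231] pointing down, gripper open.
Joint ranges: [-2.6, 2.6], [-0.5, 2.12], [-1.47, 1.34], [0.16, 2.42], [-1.27, 4.41], [0.06, 2.06], [-2.6, 2.6]. Speed limits (rad/s): [2.22, 2.22, 2.79, 2.79, 3.14, 3.14, 3.14].

## Interface

Orientations are given as a unit quaternion [x, y, z, w].
In Python, from bench import read_state, camera, close_job, tips_ahead gives the robot as it stands.
- The arm moves only by the tool arm_command, never from a script. Its argument "commands" is a list that holds one entry, the list of rows, each a list of 7 numbers: the turn, a rotation vector about the tool's x, y, z in rad, then the shift along the tool's x, y, z in m, then the opening in per cent of the stroke, from 0 (shut) to 100 (fully open). In form: [[[rx, ry, rz, x, y, z, claw], ...]]. A call has 1 to 20 rows; each row shifts and turns the commanded pose from where the row before left it, along the tool's axes as they then stand; what a row does not reach is not made up. A row lasts 1/8 s, in which the tool goes at most 62.5 mm and 10.7 degrees, less where a joint would pass 70% of its speed; a pose out of reach is approached as far as the arm can. A call with a gripper value outside its range is refused whole. The fingers move at their own pace and stop on an object; "newtons" is the grip in N (left out, the last holds). Time passes only in rows, so rows that do not move let the fingers close. It gives the time, the measured TCP pose, the force and the opening at its end, in the units of the state.
- read_state(): the state, without advancing time (a new reading comes with each control period).
- camera(name): name is "side" or "top" or "wrist"; returns a dict with "frame" (384x512x3 uint8, red, green, blue), "vfov" (degrees; the focal length in pixels is half the picture's height over the tangent of half this angle, whatever the lens; pixels are square), "cx", "cy" (the principal point, pixels), "k1" (the pictures are not rectified: a ray, as slopes to the right and down, at radius r is drawn at 1 + k1 r^2 times it, then the intrinsics apply), "R" (3x3) and "t" (3): a world point X has camera coordinates R X + t. Camera axes: x right, y down, z forward; pixel columns grow to the right and rows downward; lengths in m; the calibration is good to about 2 mm. A picture is of the moment at which its call begins. There is no depth.
- close_job(): hands the job in, once; it reports no verdict.
The state is a dict: "time": time; "joint_positions": joint angles; "joint_vel": joint speeds; "joint_torque": joint torques, N m; "ee_pos": TCP position; "eef_rot": TCP orientation; "ft_force": force on the tool from outside, world axes, zero at the start; "torque": the same for the moment, N m; "width": finger opening in m.
Only numpy, scipy, OpenCV 4.12 (cv2) and the standard library are available. Lean on these libraries where they do the work, as an engineer would, in place of code of your own. Each camera call takes 0.05 s, during which the arm holds its last target.

## Task

Swap the yellow and the blue battery pack: the one in the orange charger bay goes into the white tray, and the one in the tray goes into the charger bay, each fully home, flat on the bay's floor. Keep the packs upright and set them down gently, never letting one drop. Also click the charger's dial to the tick of the same colour as the pack that ends up in the charger. The black mat is free for parking a pack on; leave everything else on the table where it is.

Things in the scene. Friction and masses are not known exactly. Their poses are not given: they have to be found in the camera images.
- pack_yellow: battery pack with a yellow upper shell over a black lower edge: an upright block 90 mm long (its x), 54 mm wide (its y, straight sides, grip across these), 64 mm high, 0.3 to 0.6 kg. Origin at the centre of its underside, z up. It starts in the charger bay or in the tray, the other colour in the other place; its long axis lies along the bay's and it may go in either way round
- pack_blue: battery pack with a blue upper shell over a black lower edge: an upright block 90 mm long (its x), 54 mm wide (its y, straight sides, grip across these), 64 mm high, 0.3 to 0.6 kg. Origin at the centre of its underside, z up. It starts in the charger bay or in the tray, the other colour in the other place; its long axis lies along the bay's and it may go in either way round
- charger_bay (a point): centre of the floor of the charger's bay, 18 mm above the table; x along the bay's long side, y to the dial's side, z up. The bay is a shallow orange nest with a black floor, 97 x 61 mm inside, its 6 mm thick rim 12 mm high over the floor. A black hood, 50 mm high over the table, stands behind it 55 to 83 mm along +x, as far as the dial. The charger is fixed to the table
- tray_bay (a point): centre of the floor of the white waiting tray's bay (grey floor), 18 mm above the table; axes parallel to the charger bay's, same inside size and rim. The tray is fixed to the table, 170 to 220 mm from the charger bay on its -y side
- dial (a joint): angle of the charger's selector dial, rad, growing clockwise seen from above. It clicks into three detents: -0.7 at the yellow tick, 0 at the white tick (off), +0.7 at the blue tick; stops at -0.8 and +0.8. It starts at or near off. Between two ticks, half way (0.35) is the crest: past it the spring pulls it on to the tick. About 0.1 N m turns it
- dial_grip (a point): on the dial's vertical axis, 58 mm above the table, at the height to grip. The dial is a black bar 46 mm long (this point's x, which turns with it; the white pointer line is on the +x half), 14 mm wide (its y, grip across it), whose top is 12 mm above this point and which stands 40 mm above the grey panel (panel 30 mm above the table). Its axis stands 95 mm from charger_bay along the bay's +y; at 0 the pointer points along the bay's +x
- mat: black rubber mat, 150 x 120 x 3 mm, fixed and empty, free for parking; origin at the centre of its underside on the table
- pack_grey: bystander, to be left alone: grey spare battery pack, same size as the other two. Origin on its underside, near its middle
- motor: bystander, to be left alone: small steel electric motor with a yellow band on a foot plate, 52 mm long, 39 mm high. Origin on its underside, near its middle
- tape: bystander, to be left alone: roll of black tape lying flat, 60 mm across, 19 mm high. Origin on its underside, near its middle
- screwdriver: bystander, to be left alone: screwdriver lying flat. Origin on its underside, near its middle
- pliers: bystander, to be left alone: yellow-handled pliers lying flat, about 145 mm long, 16 mm high. Origin on its underside, near its middle
- mug: bystander, to be left alone: blue mug, 92 mm high, 80 mm across. Origin on its underside, near its middle
- charger: the whole charger: orange bay, grey dial panel, black hood; origin on the table under charger_bay, same axes. With its hood and panel it spans x -55 to 83 mm and y -37 to 147 mm
- tray: the whole white tray, 109 x 73 x 30 mm; origin on the table under tray_bay, same axes
There are look-alikes about, which are no part of the job. What is meant by the pack_yellow is not pink, red or turquoise, and is the larger of those in its own colour.

How it is judged:
By the outcome, as a careful person would: the job done as asked, in the order asked, and still so for the second after the job is handed in, with the robot touching nothing.
It also fails if it takes over 72 s, if anything falls off the work surface, if the arm or the gripper's body presses on something with over 40 N, if the wrist force passes 120 N, or if a joint passes its speed limit or range.

## Working session

There is one attempt and no reset: what is moved stays moved. The work goes in short steps, Python scripts to look and compute and a tool call to move; the robot and the scene stay as the last step left them, time stands still between calls to the robot, and variables do not carry over. Pictures are saved under pics/ and viewed, and the job is handed in when it is done.

Besides the shell and the picture viewer there is one more tool, called after "Emit:" as a command line: name --argument value ..., lists and objects as JSON in quotes. arm_command: Moves the arm, as the interface text tells. Its arguments: {"type":"object","properties":{"commands":{"type":"array"},"newtons":{"type":"number"}},"required":["commands"]}

```bash
ls; mkdir -p pics; python3 - <<'E'
from bench import *
import cv2
s=read_state();print(s, tips_ahead)
for n in("side","top","wrist"):
    c=camera(n);cv2.imwrite(f"pics/{n}0.png",c["frame"][:,:,::-1]);print(n,c["vfov"],c["cx"],c["cy"],c["k1"],c["R"],c["t"])
E
```

```text
pics
{'time': 0.0, 'joint_positions': array([ 1.28338393,  0.33291112, -0.06468408,  1.46093509,  0.0215985 ,
        1.34987468, -0.08846412]), 'joint_vel': array([ 0.00146121,  0.00110192, -0.00173636,  0.0006028 , -0.0018566 ,
        0.00154512, -0.00117782]), 'joint_torque': array([ 1.10611763e-03, -6.23245597e+01,  2.50128529e-02, -3.89888227e+01,
       -6.14255201e-02,  3.96992464e-02,  9.35988123e-05]), 'ee_pos': array([ 0.16347104, -0.60286344,  0.22973235]), 'eef_rot': array([ 7.94281898e-01, -6.07548971e-01, -5.89119863e-04, -4.07751788e-04]), 'ft_force': array([ 0.05662742, -0.52850259, -0.92092432]), 'torque': array([ 0.03917151, -0.03181527,  0.0359469 ]), 'width': 0.08691383845879427} 0.008
side 45.98929109267072 253.59316325660686 187.03339719578253 0.02291022887362878 [[-0.75391444 -0.65696967  0.0019662 ]
 [-0.4749393   0.54295031 -0.69255875]
 [ 0.45392255 -0.52306387 -0.72135879]] [0.38342907 0.29890326 1.32661316]
top 45.59874592966253 250.8511906788336 192.43759974788992 -0.12783702692629115 [[-1.15516724e-03 -9.99961343e-01  8.71652912e-03]
 [-9.98523928e-01  6.80099559e-04 -5.43093306e-02]
 [ 5.43013031e-02 -8.76639925e-03 -9.98486113e-01]] [0.00820577 0.54229903 1.49263348]
wrist 63.53155155825598 258.6713720840566 194.11558695159854 -0.07317587955565108 [[ 0.26186313 -0.96510445 -0.00105417]
 [-0.93364519 -0.25360355  0.25296619]
 [-0.24440614 -0.0652583  -0.96747454]] [-0.6236284  -0.03107376  0.389141  ]
```

View pics/top0.png

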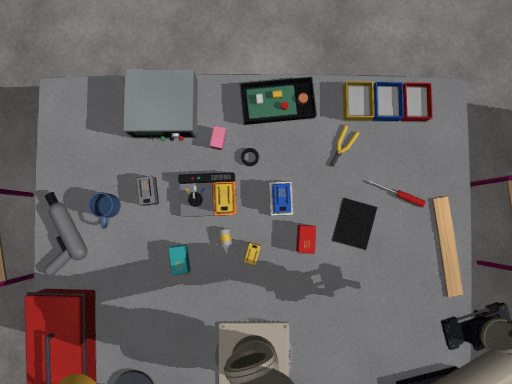

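View pics/side0.png

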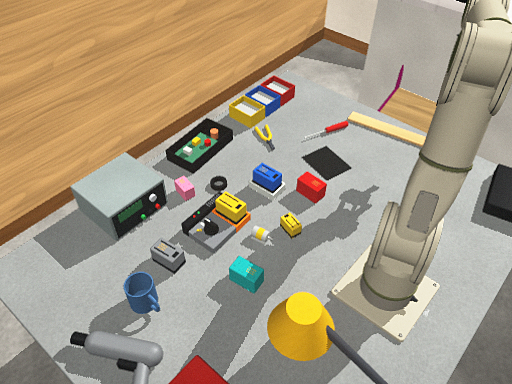

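View pics/wrist0.png

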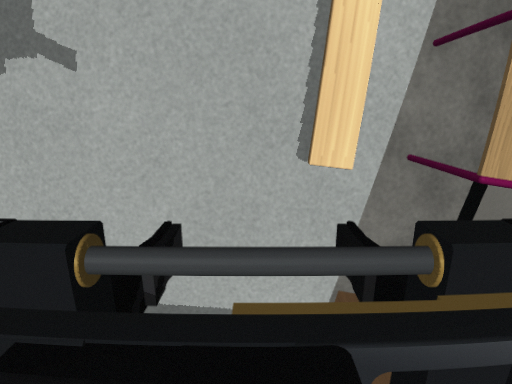

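Top view: yellow pack in the charger at (224,198), blue in the tray at (281,198), dial at (195,198), mat at (355,223). Next I measure these.

```bash
cat > h.py <<'E'
import numpy as np, cv2
from bench import *
def K(c):
    f=c["frame"].shape[0]/2/np.tan(np.radians(c["vfov"])/2); return f
def ray(c,u,v):
    f=K(c); d=np.array([(u-c["cx"])/f,(v-c["cy"])/f]); p=d.copy()
    for _ in range(30): p=d/(1+c["k1"]*(p@p))
    R=np.array(c["R"]);t=np.array(c["t"])
    return -R.T@t, R.T@np.array([p[0],p[1],1])
def onz(c,u,v,z):
    o,d=ray(c,u,v); return o+d*(z-o[2])/d[2]
def proj(c,X):
    p=np.array(c["R"])@X+c["t"]; x=p[:2]/p[2]; x=x*(1+c["k1"]*(x@x)); return x*K(c)+[c["cx"],c["cy"]]
def two(c1,p1,c2,p2):
    o1,d1=ray(c1,*p1);o2,d2=ray(c2,*p2)
    A=np.stack([d1,-d2],1);s=np.linalg.lstsq(A,o2-o1,rcond=None)[0]
    a=o1+s[0]*d1;b=o2+s[1]*d2;return (a+b)/2,np.linalg.norm(a-b)
def save(n,c,box=None,k=1):
    f=c["frame"][:,:,::-1]
    if box: x0,y0,x1,y1=box; f=f[y0:y1,x0:x1]
    cv2.imwrite("pics/"+n,cv2.resize(f,None,fx=k,fy=k,interpolation=cv2.INTER_CUBIC))
E
python3 - <<'E'
from h import *
c=camera("top");s=camera("side")
save("top1.png",c,(170,160,300,230),6); save("side1.png",s,(170,140,300,260),5)
hsv=cv2.cvtColor(c["frame"],cv2.COLOR_RGB2HSV)
def comp(m,box,name,z):
    x0,y0,x1,y1=box; k=np.zeros(m.shape,np.uint8);k[y0:y1,x0:x1]=m[y0:y1,x0:x1]*255
    n,l,st,ce=cv2.connectedComponentsWithStats(k); i=1+np.argmax(st[1:,4])
    ys,xs=np.where(l==i)
    P=np.array([onz(c,u,v,z)[:2]*1000 for u,v in zip(xs,ys)],np.float32)
    print(name,st[i],cv2.minAreaRect(P),P.mean(0))
H,S,V=[hsv[...,i].astype(int) for i in range(3)]
comp((H>22)&(H<35)&(S>120)&(V>90),(205,170,245,225),"yellow",.082)
comp((H>7)&(H<22)&(S>120)&(V>90),(205,170,245,225),"orange",.03)
comp((H>100)&(H<125)&(S>120)&(V>60),(260,170,300,225),"blue",.082)
comp((S<40)&(V>170),(260,170,300,225),"white",.03)
comp((V<50),(325,190,385,255),"mat",.003)
E
```

```text
yellow [216 184  17  28 233] ((522.8248901367188, 92.93367767333984), (85.24835968017578, 50.417823791503906), 0.16010014712810516) [521.4215   93.60645]
orange [213 181  24  35 284] ((523.514892578125, 95.49891662597656), (108.64031219482422, 74.15218353271484), 2.4137628078460693) [521.4168    93.454346]
blue [273 184  18  28 418] ((522.6304931640625, -88.35516357421875), (53.68407440185547, 85.29700469970703), 89.98851013183594) [522.44495  -88.158485]
white [271 195  22  20  46] ((486.4506530761719, -105.99871826171875), (46.08219528198242, 88.11319732666016), 41.79295349121094) [ 485.1177  -107.94713]
mat [ 332  198   45   52 1537] ((439.3341369628906, -338.1934814453125), (118.57892608642578, 147.10882568359375), 74.3805160522461) [ 439.31165 -337.90955]
```

View pics/top1.png

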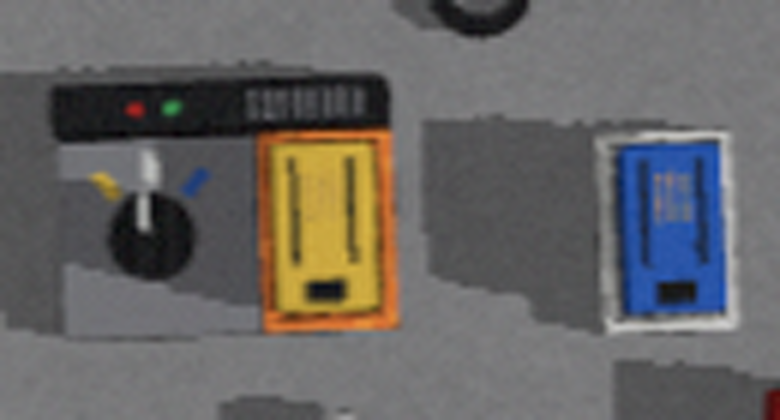

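View pics/side1.png

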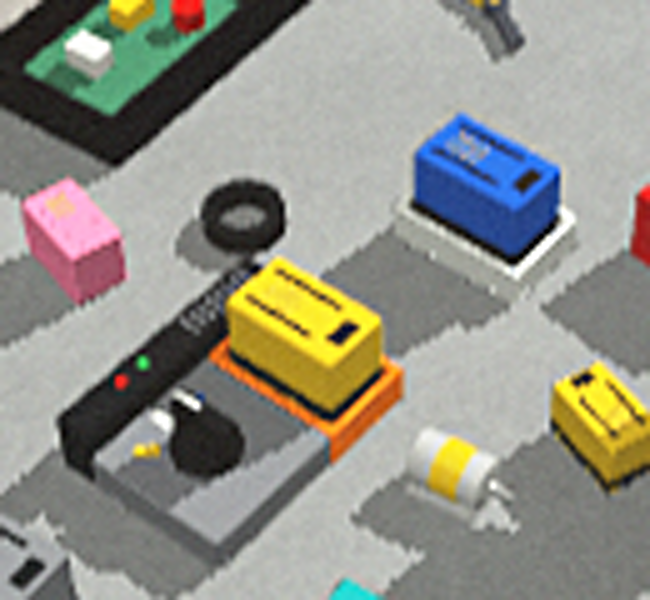

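```bash
python3 - <<'E'
from h import *
from scipy.spatial.transform import Rotation as Rr
s=read_state();c=camera("wrist");R=np.array(c["R"]);o=-R.T@c["t"]
T=Rr.from_quat(s["eef_rot"]).as_matrix()
print("cam in tool",T.T@(o-s["ee_pos"]),"fwd",T.T@R[2],"right",T.T@R[0],T)
# to bay centers
print(T.T@(np.array([.5225,-.02,.23])-s["ee_pos"]))
E
```

```text
cam in tool [-0.00083979 -0.06844932 -0.15385762] fwd [2.11581673e-04 2.52949297e-01 9.67479513e-01] right [ 9.99999976e-01 -9.97533472e-05 -1.92612997e-04] [[ 2.61758704e-01 -9.65133340e-01 -1.32363795e-04]
 [-9.65133170e-01 -2.61758737e-01  5.71969378e-04]
 [-5.86674096e-04 -2.19692741e-05 -9.99999828e-01]]
[-4.68781982e-01 -4.99044018e-01  4.73246348e-04]
```

Emit:
arm_command --commands '[[[0, 0, 0, -0.034, -0.0386, 0, 100], [0, 0, 0, -0.034, -0.0386, 0, 100], [0, 0, 0, -0.034, -0.0386, 0, 100], [0, 0, 0, -0.034, -0.0386, 0, 100], [0, 0, 0, -0.034, -0.0386, 0, 100], [0, 0, 0, -0.034, -0.0386, 0, 100], [0, 0, 0, -0.034, -0.0386, 0, 100], [0, 0, 0, -0.034, -0.0386, 0, 100], [0, 0, 0, -0.034, -0.0386, 0, 100], [0, 0, 0, -0.034, -0.0386, 0, 100], [0, 0, 0, -0.034, -0.0386, 0, 100], [0, 0, 0, -0.034, -0.0386, 0, 100], [0, 0, 0, -0.034, -0.0386, 0, 100], [0, 0, 0, -0.034, -0.0386, 0, 100]]]'

```text
time: 2.05
ee_pos: [0.5614, -0.0012, 0.2307]
eef_rot: [0.794, -0.608, 0.0, -0.0]
ft_force: [0.9, 0.3, 0.2]
width: 0.087
```

```bash
python3 -c "
from h import *
s=read_state();print(s['joint_positions'],s['ee_pos'])"
```

```text
[ 0.48187702  0.25517582 -0.65883417  1.60522789  0.15998773  1.33544333
 -1.5052003 ] [ 0.56138794 -0.00116712  0.23069677]
```

Emit:
arm_command --commands '[[[0, 0, -0.182, 0, 0, 0, 100], [0, 0, -0.182, 0, 0, 0, 100], [0, 0, -0.182, 0, 0, 0, 100], [0, 0, -0.182, 0, 0, 0, 100], [0, 0, -0.182, 0, 0, 0, 100], [0, 0, -0.182, 0, 0, 0, 100], [0, 0, -0.182, 0, 0, 0, 100], [0, 0, -0.182, 0, 0, 0, 100], [0, 0, -0.182, 0, 0, 0, 100], [0, 0, -0.182, 0, 0, 0, 100], [0, 0, -0.182, 0, 0, 0, 100], [0, 0, -0.182, 0, 0, 0, 100], [0, 0, -0.182, 0, 0, 0, 100], [0, 0, -0.182, 0, 0, 0, 100], [0, 0, -0.182, 0, 0, 0, 100], [0, 0, -0.182, 0, 0, 0, 100]]]'

```text
time: 4.05
ee_pos: [0.5605, -0.0026, 0.2306]
eef_rot: [0.692, 0.721, -0.0, 0.0]
ft_force: [0.2, 0.8, 0.7]
width: 0.0869
```

```bash
python3 - <<'E'
from h import *
s=read_state();print(s['joint_positions'],s['ee_pos'])
c=camera("wrist");save("w2.png",c,None,1.5)
E
```

```text
[ 0.80664821  0.37849005 -1.09592138  1.59302657  0.34161241  1.38012869
  1.28565362] [ 0.56054894 -0.00255434  0.2305566 ]
```

View pics/w2.png

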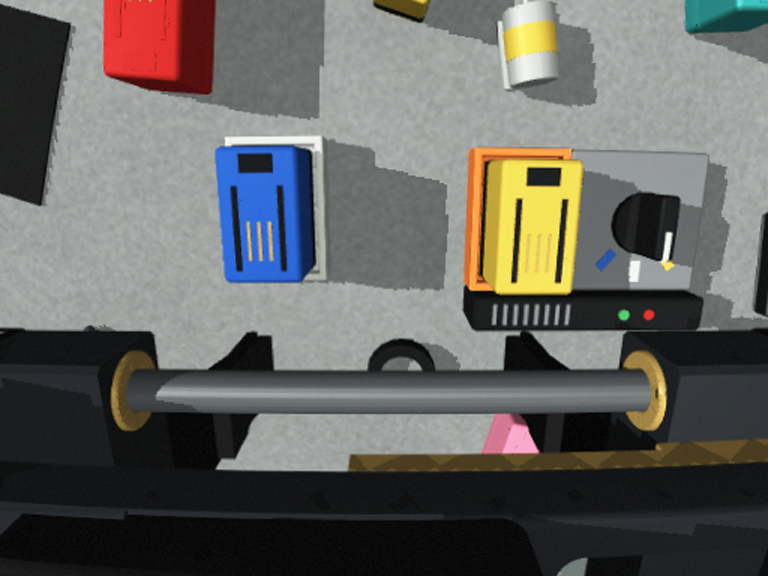

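Wrist view (1.5×): blue pack at (265,213) with white rim around it, yellow pack at (533,225) in the orange rim, dial at (645,225) with white pointer near (667,247) by eye; both packs are well seen.

```bash
cat > m.py <<'E'
from h import *
def rect(c,m,box,z,name):
    x0,y0,x1,y1=box; k=np.zeros(m.shape,np.uint8);k[y0:y1,x0:x1]=m[y0:y1,x0:x1]*255
    k=cv2.morphologyEx(k,cv2.MORPH_CLOSE,np.ones((3,3)))
    n,l,st,ce=cv2.connectedComponentsWithStats(k); i=1+np.argmax(st[1:,4])
    cn=max(cv2.findContours((l==i).astype(np.uint8),cv2.RETR_EXTERNAL,cv2.CHAIN_APPROX_NONE)[0],key=len)[:,0]
    P=np.array([onz(c,u,v,z)[:2]*1000 for u,v in cn],np.float32)
    r=cv2.minAreaRect(P); print(name,st[i],"c",np.round(r[0],1),"size",np.round(r[1],1),"ang",round(r[2],2)); return r
E
python3 - <<'E'
from m import *
c=camera("wrist");np.save("w2.npy",c,allow_pickle=True)
hsv=cv2.cvtColor(c["frame"],cv2.COLOR_RGB2HSV)
H,S,V=[hsv[...,i].astype(int) for i in range(3)]
rect(c,(H>22)&(H<35)&(S>90)&(V>100),(305,95,400,210),.082,"yellow")
rect(c,(H>7)&(H<21)&(S>120)&(V>90),(300,90,400,210),.03,"orange")
rect(c,(H>100)&(H<125)&(S>120)&(V>60),(130,85,220,200),.082,"blue")
rect(c,(S<40)&(V>185),(130,85,220,200),.03,"white")
save("w2a.png",c,(130,80,260,200),6);save("w2b.png",c,(300,85,430,205),6)
E
```

```text
yellow [ 322  107   68   90 4850] c [523.8  90.3] size [87.5 62.1] ang 2.47
orange [ 309   99   73   95 1514] c [523.9  93.8] size [107.9  77.1] ang 2.03
blue [ 144   96   64   92 4671] c [522.7 -83.9] size [88.3 59.5] ang 2.16
white [150  90  66  16 378] c [472.4 -90.1] size [72.8 15.9] ang 83.62
```

View pics/w2a.png

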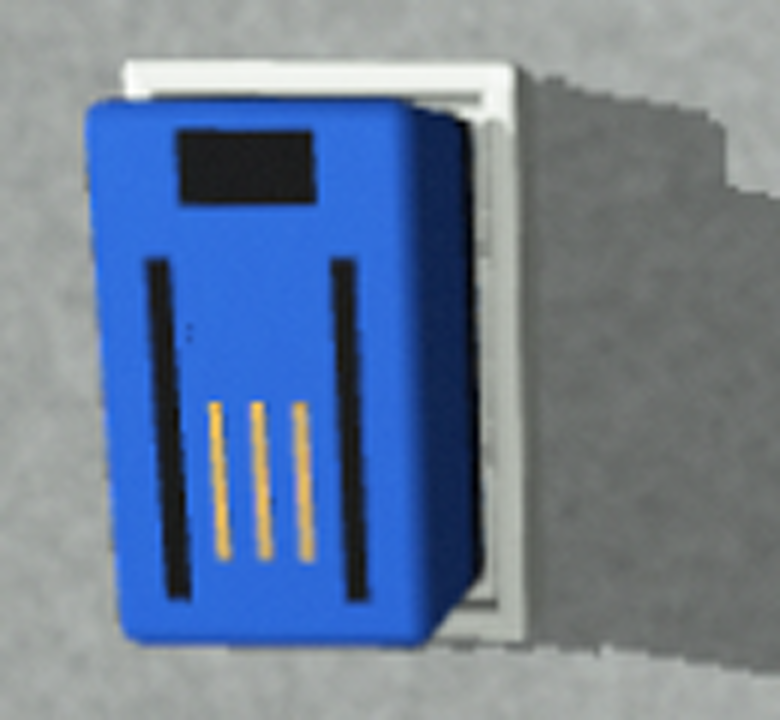

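View pics/w2b.png

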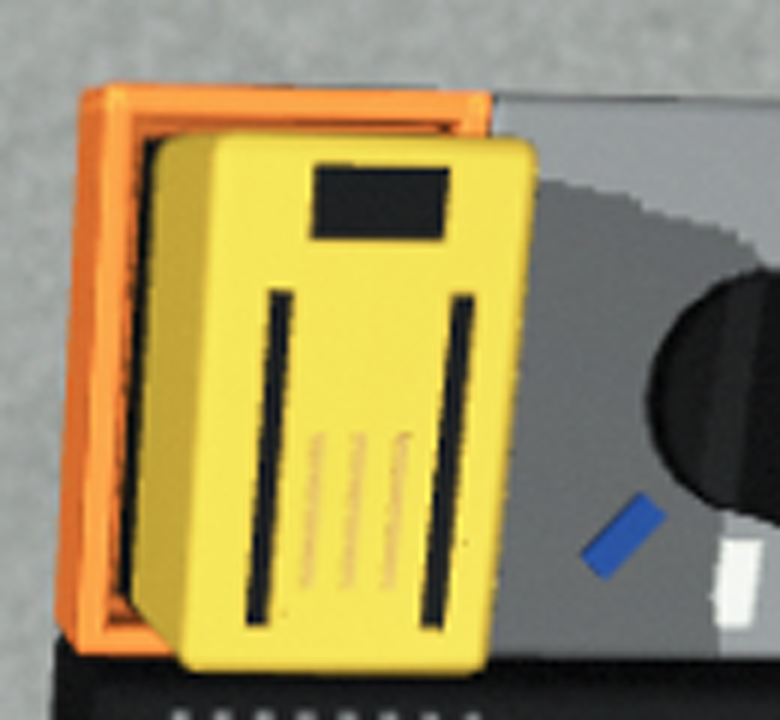

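```bash
python3 - <<'E'
from h import *
c=np.load("w2.npy",allow_pickle=True).item()
def P(off,pts,z,n):
    print(n,[list(np.round(onz(c,(u+.5)/6-.5+off[0],(v+.5)/6-.5+off[1],z)[:2]*1000,1)) for u,v in pts])
A=(130,80);B=(300,85)
P(A,[(158,260),(343,260),(178,600),(357,600)],.082,"blue slots")
P(A,[(86,120),(121,620),(412,120),(428,620)],.080,"blue L L R R")
P(A,[(250,99),(280,645)],.080,"blue near/far")
P(A,[(125,62),(516,64),(525,642)],.03,"tray outer TL TR BR")
P(B,[(281,292),(463,296),(257,626),(432,628)],.082,"yel slots")
P(B,[(538,160),(492,640),(216,150),(188,640)],.080,"yel")
P(B,[(400,134),(340,674)],.080,"yel near/far")
P(B,[(105,90),(491,92),(78,654)],.03,"charger TL TR BL")
P(B,[(128,200),(107,620)],.03,"charger inner left")
P(B,[(660,500),(590,570),(742,540),(735,628)],.03,"blue tick, white tick")
E
```

```text
blue slots [[np.float64(504.3), np.float64(-103.8)], [np.float64(503.1), np.float64(-73.9)], [np.float64(560.0), np.float64(-101.9)], [np.float64(558.6), np.float64(-71.8)]]
blue L L R R [[np.float64(482.9), np.float64(-115.7)], [np.float64(564.4), np.float64(-112.5)], [np.float64(480.9), np.float64(-63.4)], [np.float64(561.9), np.float64(-60.2)]]
blue near/far [[np.float64(478.7), np.float64(-89.2)], [np.float64(567.4), np.float64(-85.3)]]
tray outer TL TR BR [[np.float64(470.8), np.float64(-126.2)], [np.float64(468.5), np.float64(-54.0)], [np.float64(576.9), np.float64(-50.2)]]
yel slots [[np.float64(505.1), np.float64(80.1)], [np.float64(504.0), np.float64(110.0)], [np.float64(560.4), np.float64(82.5)], [np.float64(559.2), np.float64(112.4)]]
yel [[np.float64(481.7), np.float64(120.2)], [np.float64(561.3), np.float64(123.9)], [np.float64(483.5), np.float64(67.7)], [np.float64(563.9), np.float64(71.6)]]
yel near/far [[np.float64(479.2), np.float64(97.1)], [np.float64(568.5), np.float64(98.4)]]
charger TL TR BL [[np.float64(472.7), np.float64(58.1)], [np.float64(468.5), np.float64(130.2)], [np.float64(579.7), np.float64(62.7)]]
charger inner left [[np.float64(492.2), np.float64(64.2)], [np.float64(572.6), np.float64(67.8)]]
blue tick, white tick [[np.float64(542.9), np.float64(174.8)], [np.float64(557.6), np.float64(162.9)], [np.float64(549.9), np.float64(193.0)], [np.float64(567.7), np.float64(194.8)]]
```

Blue pack centre (523,−88), tray (524,−88), yellow (524,96), charger (524,96.5), yaw ≈2.3°, all consistent with the given sizes; the tool yaw (2.35°) already matches. Going down on blue.

Emit:
arm_command --commands '[[[0, 0, 0, -0.042, -0.0205, 0, 100], [0, 0, 0, -0.042, -0.0205, 0, 100], [0, 0, 0, 0, 0, 0.04, 100], [0, 0, 0, 0, 0, 0.05, 100], [0, 0, 0, 0, 0, 0.05, 100], [0, 0, 0, 0, 0, 0.03, 100], [0, 0, 0, 0, 0, 0.0165, 100], [0, 0, 0, 0, 0, 0, 100]]]' --newtons 35

```text
time: 5.15
ee_pos: [0.5223, -0.0877, 0.0437]
eef_rot: [0.695, 0.719, -0.0, -0.0]
ft_force: [0.3, -0.1, -0.3]
width: 0.0869
```

```bash
python3 - <<'E'
from h import *
c=camera("wrist");save("w3.png",c,None,1.5)
E
```

```text
(no output)
```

View pics/w3.png

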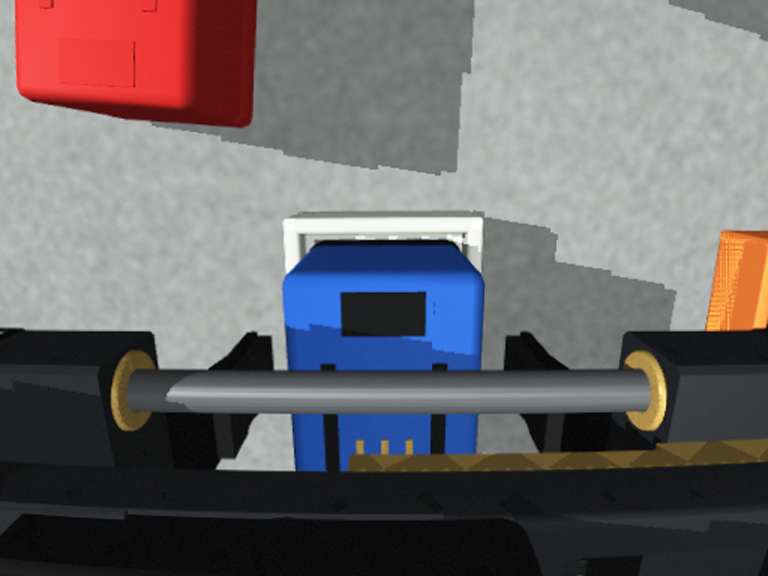

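Wrist view: pack (285–485) centred between the fingers (272–505). Closing and a short lift.

Emit:
arm_command --commands '[[[0, 0, 0, 0, 0, 0, 0], [0, 0, 0, 0, 0, 0, 0], [0, 0, 0, 0, 0, 0, 0], [0, 0, 0, 0, 0, 0, 0], [0, 0, 0, 0, 0, 0, 0], [0, 0, 0, 0, 0, -0.006, 0], [0, 0, 0, 0, 0, -0.01, 0], [0, 0, 0, 0, 0, 0, 0]]]' --newtons 35

```text
time: 6.2
ee_pos: [0.5231, -0.0878, 0.0609]
eef_rot: [0.695, 0.719, 0.0, 0.001]
ft_force: [0.0, -0.5, -2.7]
width: 0.0539
```

Emit:
arm_command --commands '[[[0, 0, 0, 0, 0, -0.03, 0], [0, 0, 0, 0, 0, -0.035, 0], [0, 0, 0, -0.022, -0.0082, 0, 0], [0, 0, 0, -0.04, -0.015, 0, 0], [0, 0, 0, -0.05, -0.019, 0, 0], [0, 0, 0, -0.05, -0.019, 0, 0], [0, 0, 0, -0.05, -0.019, 0, 0], [0, 0, 0, -0.035, -0.013, 0, 0], [0, 0, 0, 0, 0, 0.04, 0], [0, 0, 0, 0, 0, 0.03, 0], [0, 0, 0, 0, 0, 0.018, 0], [0, 0, 0, 0, 0, 0, 0]]]'

```text
time: 7.7
ee_pos: [0.4377, -0.3374, 0.0363]
eef_rot: [0.694, 0.72, 0.0, -0.001]
ft_force: [0.4, 0.3, -3.7]
width: 0.0537
```

```bash
python3 - <<'E'
from h import *
c=camera("top");save("t4.png",c,(260,150,400,260),5)
c=camera("wrist");save("w4.png",c,None,1.2)
print(read_state()["ee_pos"],read_state()["ft_force"],read_state()["joint_positions"])
E
```

```text
[ 0.43883827 -0.33808288  0.03804401] [ 0.08451323 -0.52579982 -3.67105916] [ 1.30845668  0.5371839  -0.89914827  1.81253062  0.48671449  1.02875683
  1.82461807]
```

View pics/w4.png

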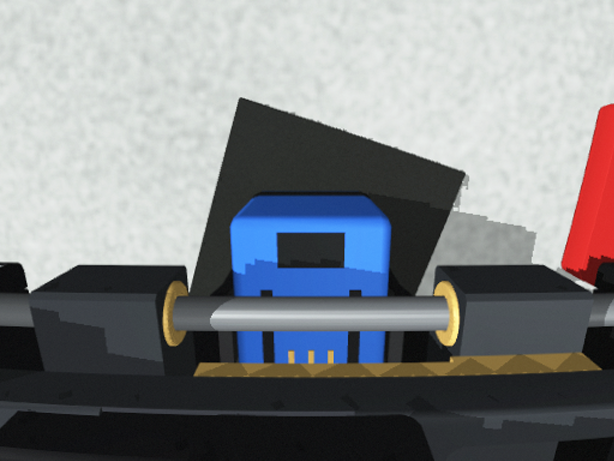

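View pics/t4.png

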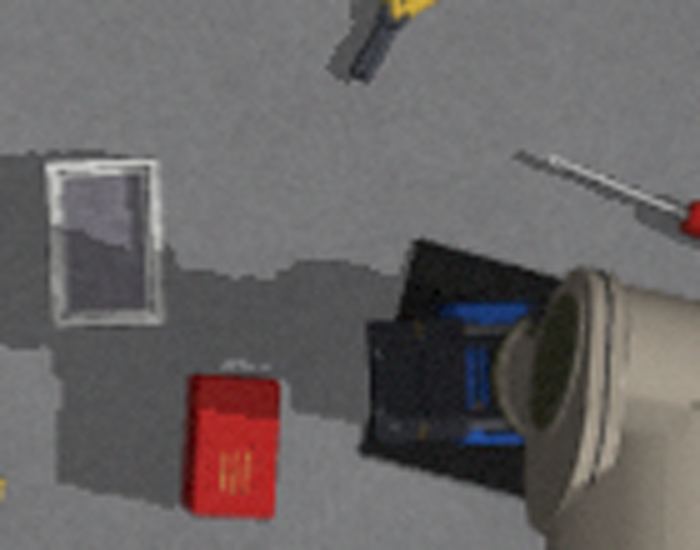

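Pack is over the mat, empty tray visible. About 8 mm left to the mat; lowering slowly.

Emit:
arm_command --commands '[[[0, 0, 0, 0, 0, 0.004, 0], [0, 0, 0, 0, 0, 0.002, 0], [0, 0, 0, 0, 0, 0.001, 0], [0, 0, 0, 0, 0, 0, 0]]]'

```text
time: 8.3
ee_pos: [0.4381, -0.3379, 0.0301]
eef_rot: [0.695, 0.719, -0.0, 0.0]
ft_force: [-0.1, -0.3, -4.2]
width: 0.0534
```

Emit:
arm_command --commands '[[[0, 0, 0, 0, 0, 0.001, 0], [0, 0, 0, 0, 0, 0, 0]]]'

```text
time: 8.55
ee_pos: [0.4382, -0.338, 0.0293]
eef_rot: [0.695, 0.719, -0.0, 0.0]
ft_force: [-0.3, 1.0, -0.1]
width: 0.0537
```

Emit:
arm_command --commands '[[[0, 0, 0, 0, 0, 0.0005, 0], [0, 0, 0, 0, 0, 0, 0]]]'

```text
time: 8.8
ee_pos: [0.4382, -0.338, 0.0292]
eef_rot: [0.695, 0.719, -0.0, 0.0]
ft_force: [-3.8, 2.1, 6.7]
width: 0.0538
```

Emit:
arm_command --commands '[[[0, 0, 0, 0, 0, 0, 100], [0, 0, 0, 0, 0, 0, 100], [0, 0, 0, 0, 0, 0, 100], [0, 0, 0, 0, 0, -0.03, 100], [0, 0, 0, 0, 0, -0.06, 100], [0, 0, 0, 0, 0, -0.04, 100], [0, 0, 0, 0.0304, 0.0071, 0, 100], [0, 0, 0, 0.05, 0.0118, 0, 100], [0, 0, 0, 0.05, 0.0118, 0, 100], [0, 0, 0, 0.05, 0.0118, 0, 100], [0, 0, 0, 0.05, 0.0118, 0, 100], [0, 0, 0, 0.05, 0.0118, 0, 100], [0, 0, 0, 0.05, 0.0118, 0, 100], [0, 0, 0, 0.05, 0.0118, 0, 100], [0, 0, 0, 0.03, 0.0078, 0, 100], [0, 0, 0, 0.02, 0.004, 0, 100], [0, 0, 0, 0, 0, 0, 100]]]'

```text
time: 10.92
ee_pos: [0.5242, 0.0976, 0.1586]
eef_rot: [0.693, 0.721, 0.0, -0.0]
ft_force: [0.6, -0.6, 0.1]
width: 0.087
```

```bash
python3 - <<'E'
from h import *
from scipy.spatial.transform import Rotation as Rr
c=camera("wrist");save("w5.png",c,None,1.5)
c=camera("top");save("t5.png",c,(160,150,400,260),3)
for i in range(2):
    s=read_state();T=Rr.from_quat(s["eef_rot"]).as_matrix()
    print(s["ee_pos"],s["joint_positions"],np.degrees(np.arctan2(T[1,0],T[0,0])),T.T@(np.array([.5239,.0960,.044])-s["ee_pos"]));camera("top")
E
```

```text
[0.52434363 0.09507721 0.15836729] [ 0.67880026  0.39457277 -1.12835724  1.75448331  0.37722249  1.23451972
  1.05784036] 92.0084905748495 [ 0.00099212 -0.00037736  0.11436695]
[0.52441895 0.09458299 0.1583743 ] [ 0.67948588  0.39440457 -1.12812351  1.75451452  0.37721259  1.23453141
  1.05771318] 91.94999005249171 [ 0.00150954 -0.00043981  0.11437345]
```

View pics/w5.png

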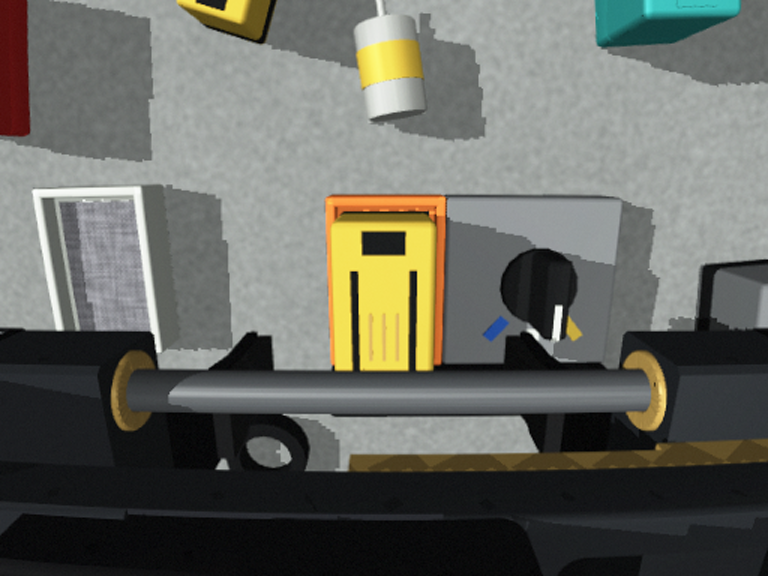

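View pics/t5.png

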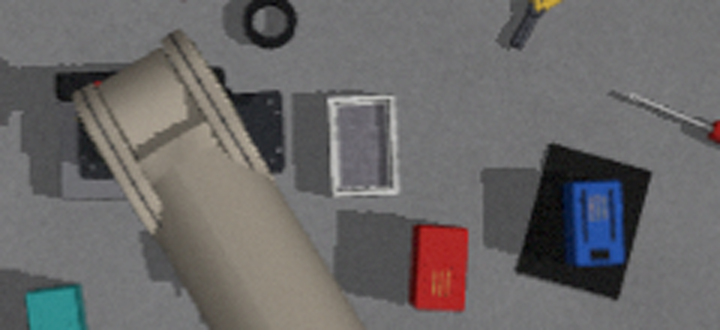

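Wrist view: yellow top face spans 331–437 px (centre 384), fingers centred ~388; blue stands upright on the mat in the top view. I'll measure the yellow offset once more before descending.

```bash
python3 - <<'E'
from m import *
from scipy.spatial.transform import Rotation as Rr
c=camera("wrist");s=read_state()
hsv=cv2.cvtColor(c["frame"],cv2.COLOR_RGB2HSV)
H,S,V=[hsv[...,i].astype(int) for i in range(3)]
Y=(H>22)&(H<35)&(S>90)&(V>100)
T=Rr.from_quat(s["eef_rot"]).as_matrix();print(s["ee_pos"])
for r in (155,170,185,200,215,230):
    xs=np.where(Y[r,200:310])[0]+200
    a=onz(c,xs.min()-.5,r,.080);b=onz(c,xs.max()+.5,r,.080)
    m=(a+b)/2; print(r,xs.min(),xs.max(),np.round(m*1000,1),round(np.linalg.norm(b-a)*1000,1),"tool",np.round(T.T@(m-s["ee_pos"])*1000,1))
O=(H>7)&(H<21)&(S>120)&(V>90)
for r in (133,):
    xs=np.where(O[r,200:310])[0]+200;print(onz(c,xs.min()-.5,r,.03),onz(c,xs.max()+.5,r,.03))
E
```

```text
[0.52448277 0.09446061 0.15844964]
155 225 294 [485.4  94.4  80. ] 52.6 tool [  1.3 -39.1  78.5]
170 225 294 [496.8  94.8  80. ] 53.2 tool [  1.3 -27.6  78.5]
185 226 293 [508.5  95.2  80. ] 52.3 tool [  1.3 -16.   78.4]
200 226 293 [520.5  95.6  80. ] 52.9 tool [ 1.3 -4.  78.4]
215 227 293 [532.7  96.4  80. ] 52.9 tool [ 1.7  8.3 78.4]
230 227 292 [545.4  96.4  80. ] 52.8 tool [ 1.3 20.9 78.4]
[0.4732496  0.05808056 0.03      ] [0.47078449 0.13080058 0.03      ]
```

Pack centre is +1.3 mm in tool x, aligned in yaw (2°). Descend and grip.

Emit:
arm_command --commands '[[[0, 0, 0, 0.0013, 0, 0.04, 100], [0, 0, 0, 0, 0, 0.04, 100], [0, 0, 0, 0, 0, 0.023, 100], [0, 0, 0, 0, 0, 0.0115, 100], [0, 0, 0, 0, 0, 0, 100], [0, 0, 0, 0, 0, 0, 0], [0, 0, 0, 0, 0, 0, 0], [0, 0, 0, 0, 0, 0, 0], [0, 0, 0, 0, 0, 0, 0], [0, 0, 0, 0, 0, 0, 0]]]'

```text
time: 12.42
ee_pos: [0.5245, 0.0966, 0.0443]
eef_rot: [0.695, 0.719, -0.0, 0.0]
ft_force: [-0.5, -3.3, 3.7]
width: 0.0536
```

Emit:
arm_command --commands '[[[0, 0, 0, 0, 0, -0.006, 0], [0, 0, 0, 0, 0, -0.02, 0], [0, 0, 0, 0, 0, -0.03, 0], [0, 0, 0, 0, 0, 0, 0]]]'

```text
time: 12.92
ee_pos: [0.5258, 0.0978, 0.1026]
eef_rot: [0.695, 0.719, 0.002, 0.001]
ft_force: [-0.0, 0.1, -5.1]
width: 0.0536
```

Emit:
arm_command --commands '[[[0, 0, 0, -0.03, -0.001, 0, 0], [0, 0, 0, -0.05, -0.0017, 0, 0], [0, 0, 0, -0.05, -0.0017, 0, 0], [0, 0, 0, -0.034, -0.0012, 0, 0], [0, 0, 0, -0.02, -0.0005, 0, 0], [0, 0, 0, 0, 0, 0.02, 0], [0, 0, 0, 0, 0, 0.01, 0], [0, 0, 0, 0, 0, 0, 0], [0, 0, 0, 0, 0, 0, 0]]]'

```text
time: 14.05
ee_pos: [0.525, -0.0859, 0.0703]
eef_rot: [0.694, 0.72, 0.0, 0.0]
ft_force: [0.0, 0.2, -5.4]
width: 0.0539
```

```bash
python3 - <<'E'
from m import *
from scipy.spatial.transform import Rotation as Rr
c=camera("wrist");s=read_state();np.save("w6.npy",c,allow_pickle=True)
T=Rr.from_quat(s["eef_rot"]).as_matrix();print(s["ee_pos"],s["ft_force"],np.degrees(np.arctan2(T[1,0],T[0,0])))
save("w6.png",c,(170,110,350,260),4)
c=camera("side");save("s6.png",c,(200,120,320,220),5)
E
```

```text
[ 0.52512458 -0.08621021  0.07044343] [ 0.07918772  0.37913874 -4.88008658] 92.091100500166
```

View pics/w6.png

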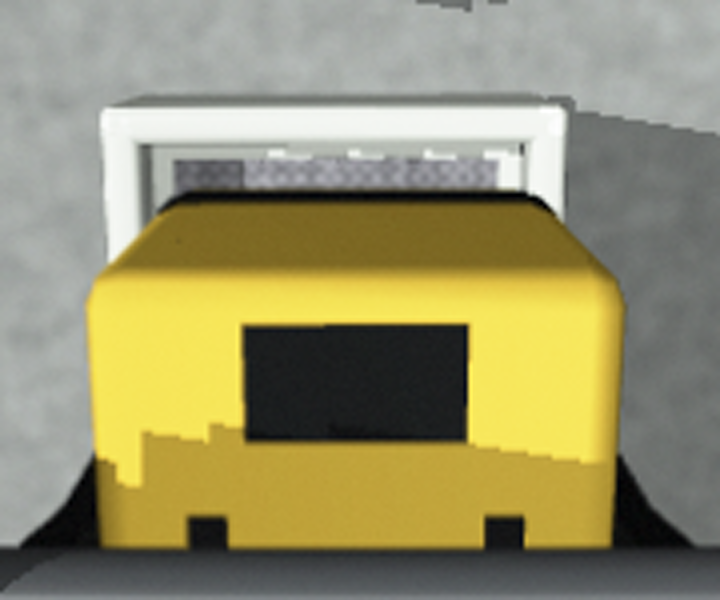

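View pics/s6.png

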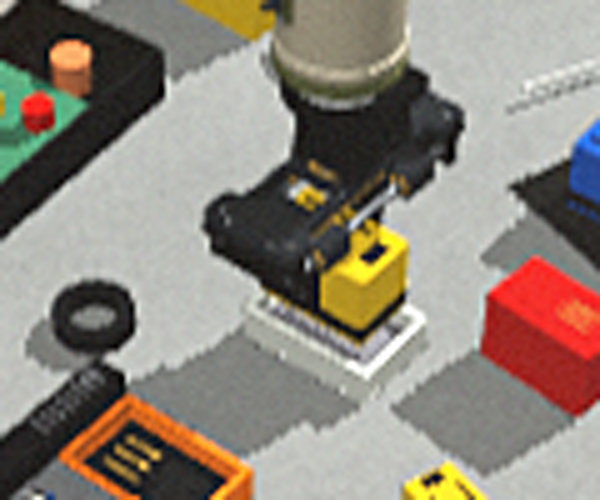

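```bash
python3 - <<'E'
from h import *
from scipy.spatial.transform import Rotation as Rr
c=np.load("w6.npy",allow_pickle=True).item();T=Rr.from_euler("z",92.05,degrees=True).as_matrix()
x=T[:,0];y=-T[:,1]
def P(u,v,z): 
    p=onz(c,(u+.5)/4-.5+170,(v+.5)/4-.5+110,z)*1000; return np.array([p@x,p@y])
for a in [((88,330),(624,330),.106),((97,450),(615,450),.106),((104,112),(566,112),.03),((140,143),(530,143),.03),((168,200),(552,200),.046)]:
    p,q=P(*a[0],a[2]),P(*a[1],a[2]);print(np.round(p,1),np.round(q,1),"mid",np.round((p+q)/2,1))
print("near face top edge",P(350,272,.106),"near face bottom",P(350,190,.044),"tray near outer",P(350,106,.03),P(350,143,.03))
E
```

```text
[-130.4  482.4] [-77.6 482.3] mid [-104.   482.3]
[-130.2  494.9] [-77.8 494.8] mid [-104.   494.9]
[-143.1  466.8] [-71.5 466.7] mid [-107.3  466.8]
[-137.7  471.6] [-76.9 471.5] mid [-107.3  471.6]
[-131.2  478.2] [-75.7 478.2] mid [-103.4  478.2]
near face top edge [-104.58148367  476.53701947] near face bottom [-104.88470795  477.050178  ] tray near outer [-104.95421258  465.92060034] [-104.95365191  471.62132539]
```

Pack sits +3.4 mm in tool x and +1.7 mm in tool y off the tray centre; correct, then lower.

Emit:
arm_command --commands '[[[0, 0, 0, -0.0034, -0.0017, 0, 0], [0, 0, 0, 0, 0, 0.006, 0], [0, 0, 0, 0, 0, 0, 0], [0, 0, 0, 0, 0, 0, 0]]]'

```text
time: 14.65
ee_pos: [0.5231, -0.0904, 0.064]
eef_rot: [0.695, 0.719, -0.0, -0.0]
ft_force: [0.1, 0.5, -5.0]
width: 0.0541
```

```bash
python3 - <<'E'
from h import *
c=camera("wrist");s=read_state();np.save("w7.npy",c,allow_pickle=True);print(s["ee_pos"],s["ft_force"])
save("w7.png",c,(170,110,350,260),4)
E
```

```text
[ 0.52319631 -0.09040164  0.06405017] [ 0.05019052  0.27919722 -4.82704853]
```

View pics/w7.png

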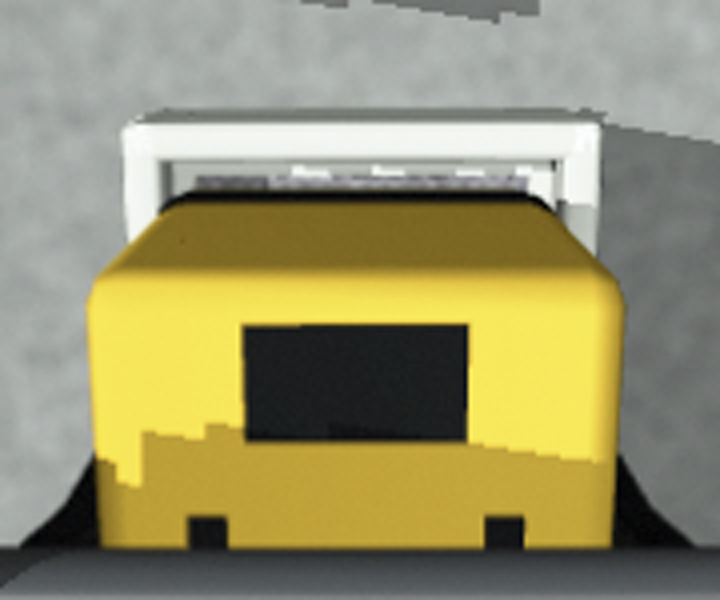

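Tray mid 362 vs pack mid 356: pack now about 1 mm short in x; fix and lower.

Emit:
arm_command --commands '[[[0, 0, 0, 0.0009, 0, 0.006, 0], [0, 0, 0, 0, 0, 0.006, 0], [0, 0, 0, 0, 0, 0.004, 0], [0, 0, 0, 0, 0, 0.0015, 0], [0, 0, 0, 0, 0, 0, 0]]]'

```text
time: 15.32
ee_pos: [0.5231, -0.0895, 0.0465]
eef_rot: [0.695, 0.719, 0.0, -0.0]
ft_force: [0.8, -0.3, -5.2]
width: 0.0537
```

Emit:
arm_command --commands '[[[0, 0, 0, 0, 0, 0.001, 0], [0, 0, 0, 0, 0, 0, 0]]]'

```text
time: 15.58
ee_pos: [0.5232, -0.0896, 0.0456]
eef_rot: [0.695, 0.719, -0.0, 0.0]
ft_force: [0.1, -0.4, -4.1]
width: 0.0536
```

Emit:
arm_command --commands '[[[0, 0, 0, 0, 0, 0.001, 0], [0, 0, 0, 0, 0, 0, 0]]]'

```text
time: 15.82
ee_pos: [0.5231, -0.0896, 0.0445]
eef_rot: [0.695, 0.719, -0.0, 0.0]
ft_force: [0.3, -1.1, -4.0]
width: 0.0539
```

Emit:
arm_command --commands '[[[0, 0, 0, 0, 0, 0.0007, 0], [0, 0, 0, 0, 0, 0, 0]]]'

```text
time: 16.08
ee_pos: [0.5232, -0.0896, 0.0443]
eef_rot: [0.695, 0.719, -0.0, 0.0]
ft_force: [-4.3, 0.6, 3.7]
width: 0.0538
```

Emit:
arm_command --commands '[[[0, 0, 0, 0, 0, 0.0007, 0], [0, 0, 0, 0, 0, 0, 0]]]'

```text
time: 16.32
ee_pos: [0.5232, -0.0896, 0.0442]
eef_rot: [0.695, 0.719, -0.0, 0.0]
ft_force: [-8.7, 0.2, 15.5]
width: 0.0537
```

Contact at the same height as at pick-up (0.0443): home. Release, return to blue.

Emit:
arm_command --commands '[[[0, 0, 0, 0, 0, 0, 100], [0, 0, 0, 0, 0, 0, 100], [0, 0, 0, 0, 0, 0, 100], [0, 0, 0, 0, 0, -0.03, 100], [0, 0, 0, 0, 0, -0.06, 100], [0, 0, 0, 0, 0, -0.03, 100], [0, 0, 0, -0.0253, -0.0095, 0, 100], [0, 0, 0, -0.05, -0.019, 0, 100], [0, 0, 0, -0.05, -0.019, 0, 100], [0, 0, 0, -0.05, -0.019, 0, 100], [0, 0, 0, -0.05, -0.019, 0, 100], [0, 0, 0, -0.02, -0.008, 0, 100], [0, 0, 0, 0, 0, 0.02, 100], [0, 0, 0, 0, 0, 0, 100]]]'

```text
time: 18.08
ee_pos: [0.4382, -0.3357, 0.1413]
eef_rot: [0.694, 0.72, 0.0, -0.002]
ft_force: [-0.6, -0.0, -0.0]
width: 0.0869
```

```bash
python3 - <<'E'
from m import *
from scipy.spatial.transform import Rotation as Rr
c=camera("wrist");s=read_state()
save("w8.png",c,None,1.5);d=camera("top");save("t8.png",d,(160,150,400,260),3)
hsv=cv2.cvtColor(c["frame"],cv2.COLOR_RGB2HSV)
H,S,V=[hsv[...,i].astype(int) for i in range(3)]
Y=(H>100)&(H<125)&(S>120)&(V>60)
T=Rr.from_quat(s["eef_rot"]).as_matrix();print(s["ee_pos"])
for r in range(150,235,10):
    xs=np.where(Y[r,150:380])[0]+150
    if len(xs)<5: continue
    a=onz(c,xs.min()-.5,r,.065);b=onz(c,xs.max()+.5,r,.065)
    m=(a+b)/2; print(r,xs.min(),xs.max(),np.round(m*1000,1),round(np.linalg.norm(b-a)*1000,1),"tool",np.round(T.T@(m-s["ee_pos"])*1000,1))
E
```

```text
[ 0.43875403 -0.33573102  0.1422988 ]
150 221 289 [ 395.1 -339.1   65. ] 51.2 tool [ -1.8 -43.7  77.3]
160 220 291 [ 402.6 -338.5   65. ] 53.8 tool [ -1.5 -36.2  77.3]
170 220 290 [ 410.1 -338.6   65. ] 53.5 tool [ -1.9 -28.6  77.3]
180 220 290 [ 417.8 -338.3   65. ] 53.9 tool [ -1.9 -20.9  77.3]
190 221 290 [ 425.6 -337.7   65. ] 53.6 tool [ -1.6 -13.1  77.3]
200 221 290 [ 433.6 -337.4   65. ] 54.0 tool [-1.6 -5.2 77.3]
210 221 289 [ 441.7 -337.5   65. ] 53.7 tool [-2.   2.9 77.3]
220 222 289 [ 449.9 -336.8   65. ] 53.4 tool [-1.6 11.1 77.3]
230 222 289 [ 458.2 -336.5   65. ] 53.9 tool [-1.7 19.5 77.3]
```

View pics/w8.png

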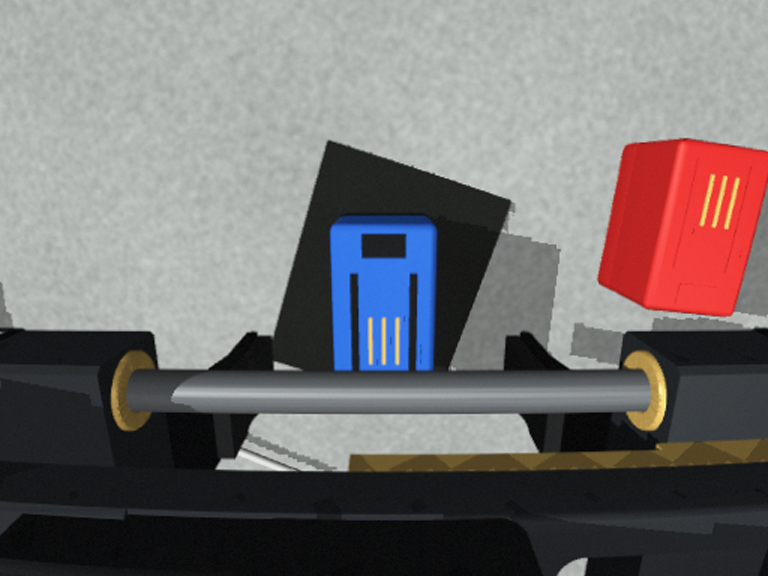

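View pics/t8.png

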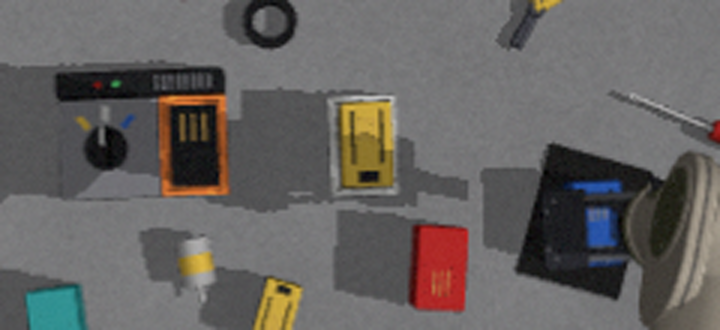

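Yellow sits in the tray (365,145), charger bay is empty, blue on the mat centred within 2 mm. Grip blue again.

Emit:
arm_command --commands '[[[0, 0, 0, -0.0017, 0, 0.04, 100], [0, 0, 0, 0, 0, 0.04, 100], [0, 0, 0, 0, 0, 0.022, 100], [0, 0, 0, 0, 0, 0.0105, 100], [0, 0, 0, 0, 0, 0, 100], [0, 0, 0, 0, 0, 0, 0], [0, 0, 0, 0, 0, 0, 0], [0, 0, 0, 0, 0, 0, 0], [0, 0, 0, 0, 0, 0, 0], [0, 0, 0, 0, 0, 0, 0]]]'

```text
time: 19.42
ee_pos: [0.4385, -0.3394, 0.0309]
eef_rot: [0.694, 0.719, 0.0, -0.0]
ft_force: [-1.6, 2.0, 3.6]
width: 0.0535
```

Emit:
arm_command --commands '[[[0, 0, 0, 0, 0, -0.006, 0], [0, 0, 0, 0, 0, -0.02, 0], [0, 0, 0, 0, 0, -0.04, 0], [0, 0, 0, 0, 0, -0.04, 0], [0, 0, 0, 0, 0, -0.014, 0], [0, 0, 0, 0, 0, 0, 0]]]'

```text
time: 20.18
ee_pos: [0.4384, -0.3401, 0.1512]
eef_rot: [0.695, 0.719, -0.0, 0.001]
ft_force: [-0.5, -0.1, -4.0]
width: 0.054
```

Emit:
arm_command --commands '[[[0, 0, 0, 0.02, 0.0046, 0, 0], [0, 0, 0, 0.04, 0.0094, 0, 0], [0, 0, 0, 0.05, 0.0116, 0, 0], [0, 0, 0, 0.05, 0.0116, 0, 0], [0, 0, 0, 0.05, 0.0116, 0, 0], [0, 0, 0, 0.05, 0.0116, 0, 0], [0, 0, 0, 0.05, 0.0116, 0, 0], [0, 0, 0, 0.05, 0.0116, 0, 0], [0, 0, 0, 0.04, 0.0094, 0, 0], [0, 0, 0, 0.022, 0.0052, 0, 0], [0, 0, 0, 0.0106, 0.0024, 0, 0], [0, 0, 0, 0, 0, 0.04, 0], [0, 0, 0, 0, 0, 0.03, 0], [0, 0, 0, 0, 0, 0.011, 0], [0, 0, 0, 0, 0, 0, 0], [0, 0, 0, 0, 0, 0, 0]]]'

```text
time: 22.18
ee_pos: [0.5243, 0.0963, 0.0707]
eef_rot: [0.695, 0.719, 0.001, 0.001]
ft_force: [0.2, 0.5, -3.1]
width: 0.0536
```

```bash
python3 - <<'E'
from m import *
from scipy.spatial.transform import Rotation as Rr
c=camera("wrist");s=read_state();np.save("w9.npy",c,allow_pickle=True)
T=Rr.from_quat(s["eef_rot"]).as_matrix();print(s["ee_pos"],s["ft_force"],np.degrees(np.arctan2(T[1,0],T[0,0])))
save("w9.png",c,(170,110,370,260),4)
E
```

```text
[0.52442209 0.09622617 0.07075801] [ 0.5965708   0.11159027 -3.79553724] 92.00016222654757
```

View pics/w9.png

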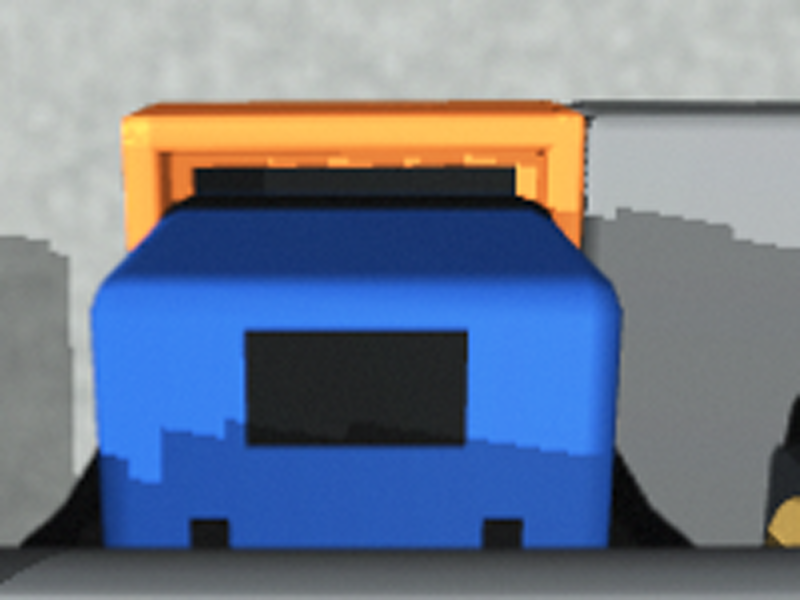

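```bash
python3 - <<'E'
from h import *
from scipy.spatial.transform import Rotation as Rr
c=np.load("w9.npy",allow_pickle=True).item();T=Rr.from_euler("z",92.05,degrees=True).as_matrix()
x=T[:,0];y=-T[:,1]
def P(u,v,z): 
    p=onz(c,(u+.5)/4-.5+170,(v+.5)/4-.5+110,z)*1000; return np.array([p@x,p@y])
for a in [((92,330),(622,330),.1045),((103,500),(611,500),.1045),((122,118),(586,118),.03),((159,151),(551,151),.03)]:
    p,q=P(*a[0],a[2]),P(*a[1],a[2]);print(np.round(p,1),np.round(q,1),"mid",np.round((p+q)/2,1))
print("near face top edge",P(350,277,.1045),"near bottom",P(350,197,.0428),"bay near outer",P(350,115,.03),P(350,151,.03))
E
```

```text
[ 51.7 488.6] [104.8 488.7] mid [ 78.3 488.7]
[ 51.9 506.9] [104.7 506.9] mid [ 78.3 506.9]
[ 41.8 473.6] [114.  473.6] mid [ 77.9 473.6]
[ 47.3 478.7] [108.7 478.8] mid [ 78.  478.8]
near face top edge [ 77.6006108  483.25995916] near bottom [ 77.28645647 484.20627417] bay near outer [ 77.24211424 473.24725909] [ 77.2317424  478.82196221]
```

Aligned within 0.4 mm in x and ~1.3 mm in y; correct and lower.

Emit:
arm_command --commands '[[[0, 0, 0, -0.0003, -0.0013, 0.003, 0], [0, 0, 0, 0, 0, 0.007, 0], [0, 0, 0, 0, 0, 0.006, 0], [0, 0, 0, 0, 0, 0.004, 0], [0, 0, 0, 0, 0, 0.002, 0], [0, 0, 0, 0, 0, 0, 0]]]'

```text
time: 22.98
ee_pos: [0.5224, 0.0959, 0.0475]
eef_rot: [0.695, 0.719, -0.0, -0.0]
ft_force: [0.4, 0.1, -3.4]
width: 0.0535
```

Emit:
arm_command --commands '[[[0, 0, 0, 0, 0, 0.001, 0], [0, 0, 0, 0, 0, 0, 0]]]'

```text
time: 23.22
ee_pos: [0.5224, 0.0958, 0.0467]
eef_rot: [0.695, 0.719, 0.0, 0.0]
ft_force: [0.8, 0.4, -3.3]
width: 0.0541
```

Emit:
arm_command --commands '[[[0, 0, 0, 0, 0, 0.001, 0], [0, 0, 0, 0, 0, 0, 0]]]'

```text
time: 23.48
ee_pos: [0.5225, 0.0958, 0.0459]
eef_rot: [0.695, 0.719, 0.0, 0.0]
ft_force: [-1.2, -0.1, 0.4]
width: 0.0536
```

Emit:
arm_command --commands '[[[0, 0, 0, 0, 0, 0.0005, 0], [0, 0, 0, 0, 0, 0, 0]]]'

```text
time: 23.72
ee_pos: [0.5225, 0.0958, 0.0459]
eef_rot: [0.695, 0.719, -0.0, 0.0]
ft_force: [-5.0, -2.9, 8.8]
width: 0.0538
```

Floor contact at the predicted 0.0459. Release, rise and look at the dial.

Emit:
arm_command --commands '[[[0, 0, 0, 0, 0, 0, 100], [0, 0, 0, 0, 0, 0, 100], [0, 0, 0, 0, 0, 0, 100], [0, 0, 0, 0, 0, -0.03, 100], [0, 0, 0, 0, 0, -0.05, 100], [0, 0, 0, 0.02, 0, -0.04, 100], [0, 0, 0, 0.04, 0.03, 0, 60], [0, 0, 0, 0.035, 0.03, 0, 60], [0, 0, 0, 0, 0, 0, 60]]]'

```text
time: 24.85
ee_pos: [0.5791, 0.1967, 0.1647]
eef_rot: [0.693, 0.721, 0.001, -0.001]
ft_force: [-0.5, -1.2, -0.4]
width: 0.0649
```

```bash
python3 - <<'E'
from m import *
from scipy.spatial.transform import Rotation as Rr
c=camera("wrist");s=read_state();np.save("w10.npy",c,allow_pickle=True)
T=Rr.from_quat(s["eef_rot"]).as_matrix();print(s["ee_pos"],s["ft_force"],np.degrees(np.arctan2(T[1,0],T[0,0])))
save("w10.png",c,(80,80,360,250),2.8)
save("w10b.png",c,(210,100,330,220),6)
E
```

```text
[0.57870878 0.19472823 0.16465745] [-0.20670007 -1.62062613  0.41542605] 92.16754599868116
```

View pics/w10.png

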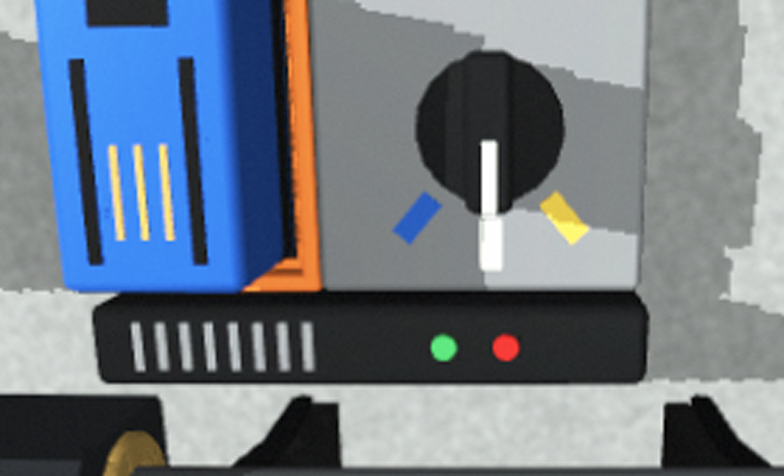

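View pics/w10b.png

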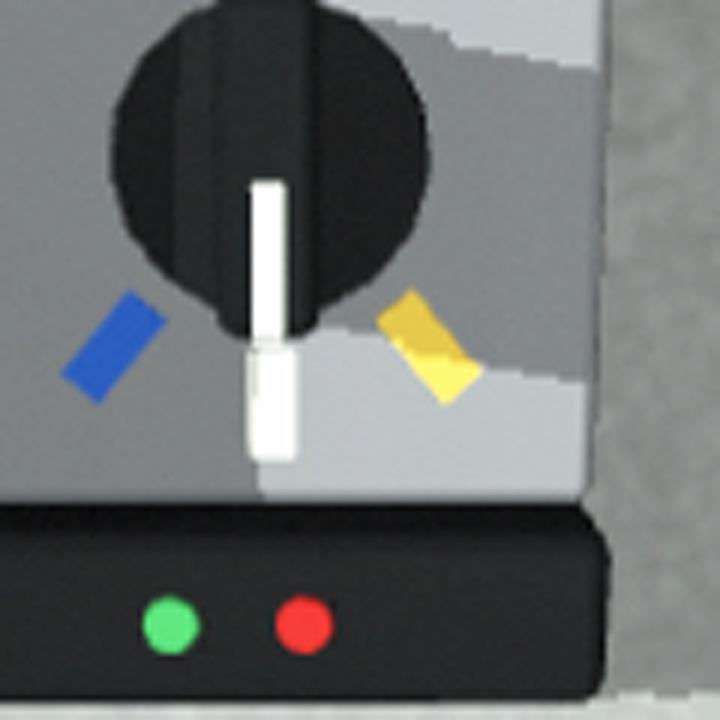

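```bash
python3 - <<'E'
from h import *
from scipy.spatial.transform import Rotation as Rr
c=np.load("w10.npy",allow_pickle=True).item()
s=read_state();T=Rr.from_quat(s["eef_rot"]).as_matrix()
def P(u,v,z,k,o): return onz(c,(u+.5)/k-.5+o[0],(v+.5)/k-.5+o[1],z)
a=P(268,183,.07,6,(210,100));b=P(267,338,.07,6,(210,100))
e=P(489,51,.07,2.8,(80,80));f=P(489,213,.07,2.8,(80,80))
print("line",a*1000,b*1000,np.degrees(np.arctan2(b[1]-a[1],b[0]-a[0])));print("bar ends",e*1000,f*1000,np.linalg.norm(f-e),(e+f)*500)
for n,p in(("meas",(e+f)/2),("model",np.array([.5203,.1914,.07]))):
    print(n,T.T@(np.array([p[0],p[1],.047])-s["ee_pos"]))
print(s["ee_pos"])
E
```

```text
line [522.56347224 191.88600925  70.        ] [543.01237519 192.49400983  70.        ] 1.7030550303812266
bar ends [498.02560425 191.04571509  70.        ] [542.87063813 192.68033887  70.        ] 0.04487481541972053 [520.44812119 191.86302698  70.        ]
meas [-0.00080383 -0.05821061  0.11771435]
model [-0.00126092 -0.05837614  0.11771395]
[0.57870878 0.19472823 0.16465745]
```

Dial axis (520.4,191.8) agrees with the geometry (520.3,191.4); pointer at off. Move over it and down.

Emit:
arm_command --commands '[[[0, 0, 0, -0.001, -0.04, 0, 50], [0, 0, 0, 0, -0.0182, 0, 50], [0, 0, 0, 0, 0, 0.04, 50], [0, 0, 0, 0, 0, 0.04, 50], [0, 0, 0, 0, 0, 0.025, 50], [0, 0, 0, 0, 0, 0.0125, 50], [0, 0, 0, 0, 0, 0, 50]]]' --newtons 15

```text
time: 25.78
ee_pos: [0.521, 0.1891, 0.0477]
eef_rot: [0.695, 0.719, -0.0, 0.0]
ft_force: [1.0, 0.1, -0.5]
width: 0.0437
```

```bash
python3 - <<'E'
from h import *
c=camera("wrist");save("w11.png",c,None,1.5)
s=read_state();print(s["ee_pos"],s["ft_force"],s["joint_positions"])
E
```

```text
[0.52119809 0.18932512 0.04812574] [-0.49815418 -0.05284228  1.35892765] [ 0.39303844  0.58486669 -1.02784386  1.80048692  0.56489312  1.08391557
  0.765945  ]
```

View pics/w11.png

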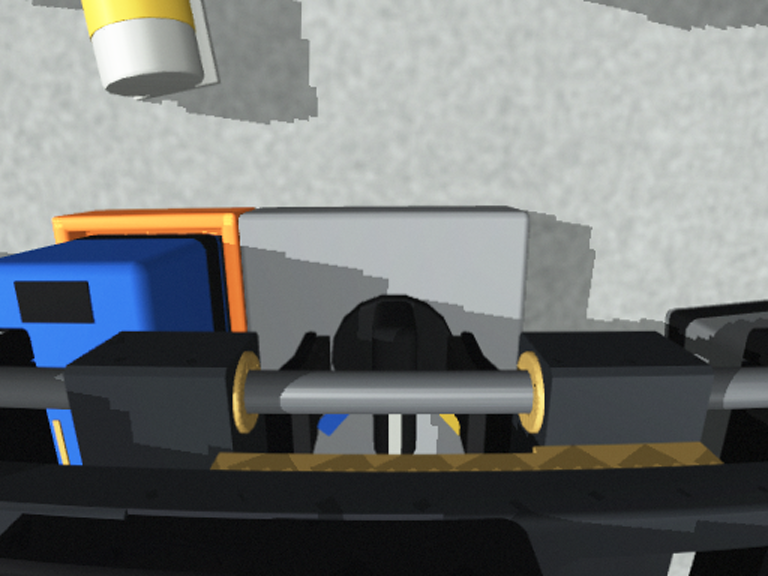

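Bar centred about 2 mm off; adjust, grip, and turn clockwise by 0.72.

Emit:
arm_command --commands '[[[0, 0, 0, 0.0024, -0.0006, 0.0006, 50], [0, 0, 0, 0, 0, 0, 50], [0, 0, 0, 0, 0, 0, 0], [0, 0, 0, 0, 0, 0, 0], [0, 0, 0, 0, 0, 0, 0], [0, 0, 0, 0, 0, 0, 0], [0, 0, 0, 0, 0, 0, 0]]]'

```text
time: 26.7
ee_pos: [0.5203, 0.1912, 0.047]
eef_rot: [0.695, 0.719, -0.001, 0.001]
ft_force: [-0.7, -6.6, 3.8]
width: 0.014
```

Emit:
arm_command --commands '[[[0, 0, 0.06, 0, 0, 0, 0], [0, 0, 0.06, 0, 0, 0, 0], [0, 0, 0, 0, 0, 0, 0]]]'

```text
time: 27.08
ee_pos: [0.5204, 0.1913, 0.047]
eef_rot: [0.737, 0.676, -0.001, 0.001]
ft_force: [-0.1, -5.4, 4.5]
width: 0.0138
```

Emit:
arm_command --commands '[[[0, 0, 0.1, 0.0004, 0, 0, 0], [0, 0, 0.1, 0, 0, 0, 0], [0, 0, 0.1, 0, 0, 0, 0], [0, 0, 0.1, 0, 0, 0, 0], [0, 0, 0.1, 0, 0, 0, 0], [0, 0, 0.1, 0, 0, 0, 0], [0, 0, 0, 0, 0, 0, 0], [0, 0, 0, 0, 0, 0, 0]]]'

```text
time: 28.08
ee_pos: [0.5205, 0.1918, 0.047]
eef_rot: [0.903, 0.429, -0.0, 0.001]
ft_force: [-1.0, -7.1, 4.9]
width: 0.014
```

```bash
python3 - <<'E'
from h import *
from scipy.spatial.transform import Rotation as Rr
s=read_state();T=Rr.from_quat(s["eef_rot"]).as_matrix();print(s["ee_pos"],s["ft_force"],s["torque"],np.degrees(np.arctan2(T[1,0],T[0,0])))
E
```

```text
[0.52048709 0.19175073 0.04699725] [-0.99157494 -7.09942942  4.8871889 ] [-1.44788385 -0.14532943  0.13707978] 50.83960832767896
```

Turned 41° = 0.72 rad. Release, rise clear and look.

Emit:
arm_command --commands '[[[0, 0, 0, 0, 0, 0, 50], [0, 0, 0, 0, 0, 0, 50], [0, 0, 0, 0, 0, 0, 50], [0, 0, 0, 0, 0, 0, 50], [0, 0, 0, 0, 0, -0.04, 50], [0, 0, 0, 0, 0, -0.06, 50], [0, 0, 0, 0, 0, -0.06, 50], [0, 0, -0.18, 0, 0, 0, 50], [0, 0, -0.18, 0, 0, 0, 50], [0, 0, -0.18, 0, 0, 0, 50], [0, 0, -0.18, 0, 0, 0, 50], [0, 0, 0, -0.04, 0.035, 0, 50], [0, 0, 0, -0.04, 0.035, 0, 50], [0, 0, 0, 0, 0, 0, 50], [0, 0, 0, 0, 0, 0, 50]]]'

```text
time: 29.95
ee_pos: [0.5926, 0.1157, 0.2069]
eef_rot: [0.694, 0.72, 0.0, -0.0]
ft_force: [-0.3, -0.5, -0.2]
width: 0.0434
```

```bash
python3 - <<'E'
from h import *
c=camera("wrist");save("w12.png",c,None,1.5);np.save("w12.npy",c,allow_pickle=True)
d=camera("side");save("s12.png",d,(140,120,340,270),4)
print(read_state()["time"],read_state()["ee_pos"])
E
```

```text
30.05 [0.59228889 0.1164823  0.20723398]
```

View pics/w12.png

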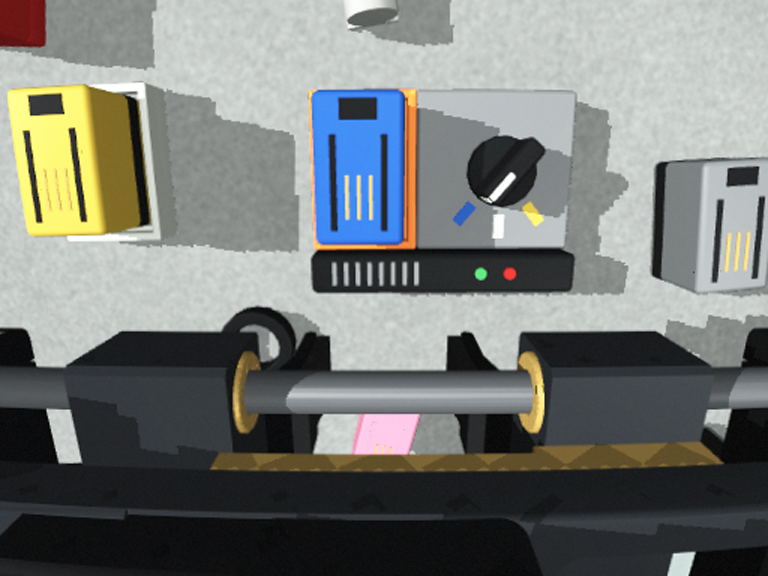

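View pics/s12.png

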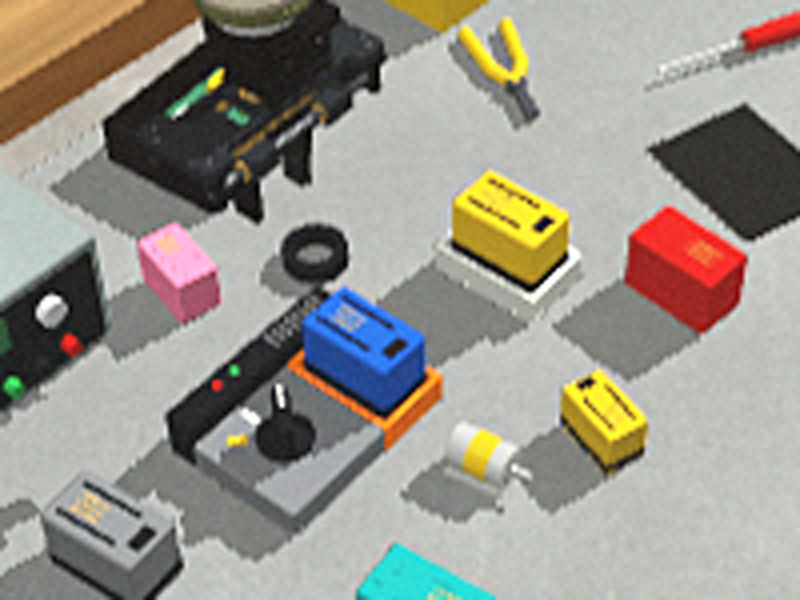

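Wrist view: blue in the charger, yellow in the tray, pointer line (515,175)→(488,203) at the blue tick. Quick numeric check.

```bash
python3 - <<'E'
from m import *
c=np.load("w12.npy",allow_pickle=True).item()
hsv=cv2.cvtColor(c["frame"],cv2.COLOR_RGB2HSV);H,S,V=[hsv[...,i].astype(int) for i in range(3)]
r=rect(c,(S<40)&(V>215),(318,110,350,139),.07,"pointer")
p=[onz(c,u/1.5,v/1.5,.07) for u,v in((515,175),(488,203))];d=p[1]-p[0];print("dial",-(np.arctan2(d[1],d[0])-.037))
rect(c,(H>100)&(H<125)&(S>120)&(V>60),(200,50,275,170),.081,"blue")
E
```

```text
pointer [325 115  18  20 105] c [530.6 183.7] size [ 4.1 21.7] ang 51.67
dial 0.7490032343052005
blue [ 208   60   62  103 5142] c [522.9  96.6] size [87.6 52.6] ang 1.93
```

```bash
python3 -c "
from bench import *
print(close_job())"
```

```text
the job is handed in; nothing more can be done
None
```

The packs are swapped and the dial is on the blue tick; I handed the job in at about 30 s of the 72 s allowed. I parked blue on the mat, put yellow in the tray, put blue in the charger, then turned the dial clockwise.

- **Yellow in the tray:** it met the floor at the same tool height as when it was lifted out of the charger (0.0443 m). The last views show it upright in the bay.
- **Blue in the charger:** it met the floor at the predicted tool height (0.0459 m). It was afterwards measured at (523, 97) mm with a yaw of 1.9°, which matches the bay.
- **Dial:** fitting the pointer line gave about +0.705 rad, and a rougher reading by eye gave 0.75. The blue tick is at +0.70.
- **Rest of the scene:** the final pictures show nothing else disturbed in view, and the gripper is clear of everything. I did not measure the bystanders' positions numerically; the mug was not in the last close-ups, so I did not recheck it.

While lowering the packs I corrected sideways offsets of up to about 4 mm using the wrist camera. No check failed.

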